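# Clip an eye bolt onto the snap hook of a spring balance

### The job

Weigh the bright eye bolt: pick it up, push the end of its eye past the sprung gate of the spring balance's snap hook until the gate has shut again behind it, then let it down so that it hangs free and still from the hook. Never load the balance beyond its 10 N full scale, and leave the black eye bolt and the loose hexagon nut where they are.

Things in the scene. Friction and masses are not known exactly. Their poses are not given: they have to be found in the camera images.
- bright_eye_bolt: bright silver-grey eye bolt to be weighed, 165 mm long, 0.18-0.30 kg, lying flat. Origin: underside, mid-grip of the shank; x runs along the shank to the eye, z up as it lies. Shank: square bar 14 mm wide (y), 12 high, from x -35 to +48 mm (grip it there), then thread to -70. Eye: ring of 10 mm bar round x = +70, 30 mm inside, 50 outside, bar centre 6 mm up. Centre of mass near x = +30.
- bright_eye_bolt_eye_end (a point): far end of the bright bolt's eye: centre of the 10 mm ring bar at x = +90, z = +6 mm of the bolt. This goes past the gate and then sits in the hook. Axes as the bolt.
- black_eye_bolt: a second eye bolt of the same shape and size, black, lying flat; to be left alone. Origin and axes as for the bright one.
- balance_stand: weighing stand, fixed. Origin on the bench under the hook's centre line, z up. Base plate 15 mm high, x -33 to +157 mm, y +-45; post at x = +120 mm, 425 high; arm at 403; balance tube, 32 mm thick, hangs over the origin, lower end 299 mm above the bench. The hook, in the x-z plane, opens to the stand's -x; that side is free.
- balance_hook (a joint): how far the balance's rod and hook are pulled down, m: 0 unloaded, 5 mm per N of pull, 0.050 = full scale (10 N), stop at 0.056. The whole hook with its gate sinks by this while it is pushed, so the measured rest pose is not where the gate gives way: follow it down by feel.
- gate (a joint): angle of the hook's sprung steel gate, rad: 0 shut; grows as its lower end swings inward and down, to 1.2 at most; a spring shuts it. Pushing the eye down past it takes about 7 to 9 N, least near its free end. It snaps shut over the eye's bar only once that is within about 3 mm of the bottom of the sunken hook.
- gate_mid (a point): middle of the gate, a bar 6 mm thick and 29 long. Shut, it slopes from its pivot, 13 mm to the stand's +x and 38 mm above hook_seat, down to the inside of the nose, 15 mm to -x and 29 mm above hook_seat. Axes turn with the gate.
- hook_seat (a point): where the centre of the eye's ring bar rests in the bottom of the hook; 211 mm above the bench unloaded, sinks with the hook. Axes as the stand. The hook is a yellow 8 mm bar bent to a U, inside from 15 mm to -x to 15 mm to +x of this point; its back rises at +x and bends over to the rod 60 mm above.
- nose_tip (a point): top of the hook's free end (nose, 8 mm thick): 21 mm to the stand's -x and 31 mm above hook_seat. With the bolt level, its eye pointing to the stand's +x, the nose comes up through the eye as the eye's end goes down past the gate. Axes as the stand.
- loose_nut: hexagon nut, 24 mm across flats, 14 mm high; leave alone. Origin under its centre.

How it is judged:
On the way, in this order (a step that is already met when the one before it is completed fails the run):
1. the bright eye bolt is lifted clear of the bench (height (world z) of bright_eye_bolt_eye_end above 0.1 m), for 0.1 s.
2. its eye pushes the hook's gate open (value of joint gate above 0.35 rad and contact force between bright_eye_bolt and balance_stand above 0.5 N), for 0.02 s.
3. the end of the eye lies in the bottom of the hook (within 8 mm of the hook_seat) and the gate has shut again (distance between bright_eye_bolt_eye_end and hook_seat below 0.008 m and value of joint gate below 0.08 rad), for 0.2 s.
At the end, for the whole second after the job is handed in: the bright eye bolt hangs by its eye in the hook: eye end within 8 mm of the hook_seat, gate shut (under 0.08 rad), shank upright within 0.2 rad with the eye on top, nearly still (under 0.05 m/s and 0.6 rad/s), the balance showing its weight (rod down by 6 to 18 mm) (all of step 3 and angle between bright_eye_bolt's own x axis and vertical below 0.2 rad and linear speed of bright_eye_bolt below 0.05 m/s and angular speed of bright_eye_bolt below 0.6 rad/s and value of joint balance_hook between 0.006 and 0.018 m and height (world z) of bright_eye_bolt above 0.08 m); the robot touches nothing.
It fails at once if the balance is pulled past its full scale (rod down more than 51.5 mm) (value of joint balance_hook above 0.0515 m).
It fails at once if the bolt is forced against the hook, the gate or the stand with more than 22 N (contact force between bright_eye_bolt and balance_stand above 22 N).
It fails at once if the black eye bolt is moved by more than 20 mm (distance of black_eye_bolt from where it was at the start of the episode above 0.02 m).
It fails at once if the nut is moved by more than 20 mm (distance of loose_nut from where it was at the start of the episode above 0.02 m).
It also fails if it takes over 72 s, if anything falls off the work surface, if the arm or the gripper's body presses on something with over 40 N, if the wrist force passes 120 N, or if a joint passes its speed limit or range.

### The arm

A 7-joint arm with a two-finger parallel gripper is mounted at the origin on the work surface; the furniture and walls round the work are solid. World frame = base frame: x ahead of the robot, y to its left, z up, the work surface at z = 0. Lengths are in m, angles in rad, forces in N, time in s.
With the tool pointing down it reaches from about 0.425 to 0.875 m from the base axis. Payload 9.9 kg.
Tool frame: the origin (TCP) lies between the finger pads; the fingertips stand 14 mm ahead of it and the grasp point (between the pads) lies 5 mm behind it; z points along the fingers, y is the line along which they close (so a half turn about z gives the same grasp; the last joint's range is limited). The gripper opens to 85 mm and grips with 20 to 120 N. Pads are 22 mm wide; open, the fingers measure 114 mm over their backs; the gripper's body (76 mm by 85 mm) begins 54 mm behind the grasp point. The pads swing forward as they close: fully open they stand 13 mm farther back than shut.
Start: joints at [1.056, 0.576, 0.025, 1.437, -0.015, 1.129, -0.057], TCP at [0.282, -0.613, 0.245] pointing down, gripper open.
Joint ranges: [-2.76, 2.76], [-0.34, 2.15], [-1.52, 1.57], [0.19, 2.46], [-1.09, 4.23], [0.17, 1.99], [-2.82, 2.82]. Speed limits (rad/s): [2.22, 2.22, 3.01, 3.01, 3.14, 3.14, 3.14].

### API

Orientations are given as a unit quaternion [x, y, z, w].
In Python, from station import env, inverse_kinematics, status, get_image, get_calibration gives the robot as it stands. Calls block until the motion is done:
- env.move_to(position, orientation): joint-space move of the TCP to a pose.
- env.move_linear(position, rot=None, rate=0.15): straight line of the TCP; rot=None keeps the orientation; rate is the mean speed in m/s.
- env.goto_joints(angles): joint-space move.
- env.command_gripper(opening, grip_force=None): opening from 0.0 (shut) to 1.0 (fully open); grip_force is the grip in N (None keeps the last); returns when the fingers have stopped.
- env.wait(seconds).
- inverse_kinematics(position, orientation): joint angles nearest the present ones, or None.
- status.observe(): the state.
- get_image(name): name is "scene" or "top" or "wrist"; returns the picture (420x560x3 uint8, red, green, blue); there is no depth.
- get_calibration(name): a dict with "camera_matrix" (3x3 intrinsics, pixels), "rvec" (rotation vector, rad) and "tvec" (3), from world to camera coordinates, as OpenCV has them. Camera axes: x right, y down, z forward; pixel columns grow to the right and rows downward; lengths in m; the calibration is good to about 2 mm. A picture is of the moment at which its call begins: read the wrist's pose just before it. get_calibration takes no time and is no camera call; for the wrist camera it gives the pose at the moment of the call.
A pose or a line that the arm cannot do raises env.IKError and nothing moves.
- env.finish_job(): hands the job in; it is judged then, once.
The state is a dict: "time_s": time; "joints": joint angles; "joint_velocities": joint speeds; "effort": joint torques, N m; "tool_pos": TCP position; "eef_rot": TCP orientation; "force": force on the tool from outside, world axes, zero at the start; "ft_torque": the same for the moment, N m; "grip_width": opening from 0.0 (shut) to 1.0 (fully open); "grasp_force": force on a finger pad.
Only numpy, scipy, OpenCV 4.12 (cv2) and the standard library are available. Lean on these libraries where they do the work, as an engineer would, in place of code of your own. Each camera call takes 0.05 s, during which the arm holds its last target. There are 200 camera calls.

## Working session

There is one attempt and no reset: what is moved stays moved. The work goes in short steps, each a Python script; the robot and the scene stay as the last script left them, time stands still between calls to the robot, and variables do not carry over. Pictures are saved under pics/ and viewed, at most 10 in all, crops included, and the job is handed in when it is done.

```bash
ls; mkdir -p pics
python3 - <<'E'
from station import env,status,get_image,get_calibration
import cv2,numpy as np
for n in ("scene","top"):
    im=get_image(n); cv2.imwrite(f"pics/{n}.png",im[:,:,::-1]); c=get_calibration(n); print(n,c)
s=status.observe(); print(s)
E
```

```text
pics
scene {'camera_matrix': array([[541.12376559,   0.        , 274.22004482],
       [  0.        , 541.12376559, 209.64505034],
       [  0.        ,   0.        ,   1.        ]]), 'rvec': array([ 0.7281646 , -2.40999804,  1.30674184]), 'tvec': array([0.38686471, 0.23099918, 1.14849234])}
top {'camera_matrix': array([[408.08609528,   0.        , 273.20689379],
       [  0.        , 408.08609528, 213.20430439],
       [  0.        ,   0.        ,   1.        ]]), 'rvec': array([ 2.23096565, -2.17242896,  0.04905509]), 'tvec': array([0.07574534, 0.41448557, 1.11672403])}
{'time_s': 0.1, 'joints': array([ 1.05620066,  0.57645302,  0.02484018,  1.43777135, -0.0149971 ,
        1.128996  , -0.05649029]), 'joint_velocities': array([ 0.00107355, -0.00222007,  0.00091957, -0.00195343,  0.00098742,
        0.00035949,  0.00141562]), 'effort': array([ 6.42540632e-03, -7.67302752e+01,  2.25804448e+00, -2.86606622e+01,
        1.59010501e-02,  8.54641112e-03, -1.36583404e-05]), 'tool_pos': array([ 0.28173902, -0.61299768,  0.24454394]), 'eef_rot': array([ 9.76885823e-01,  2.13760537e-01, -1.89221806e-04, -6.96370652e-04]), 'force': array([-0.50060518,  0.45399921, -1.60020748]), 'ft_torque': array([ 0.08089562, -0.00380775, -0.00985624]), 'grasp_force': 0.0, 'grip_width': 1.0001048943420725}
```

View pics/scene.png

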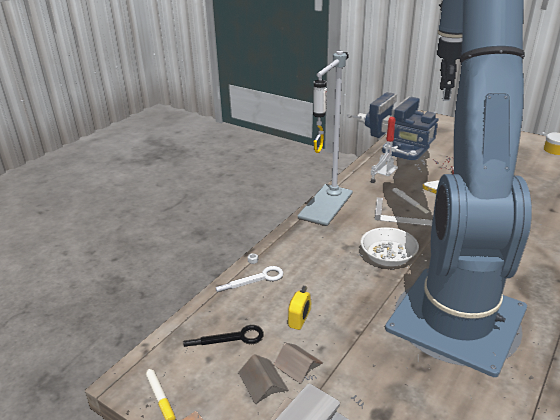

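View pics/top.png

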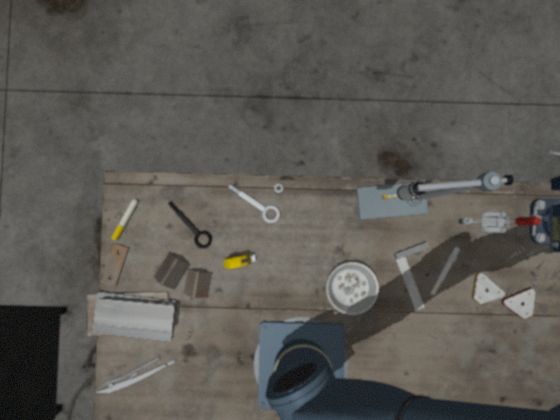

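The scene view shows the bright bolt with its eye at about (273,273) and the hook at about (319,143). In the top view the eye is at (270,214), the thread end at (230,186), and the base plate spans about x 358–427. I'll enlarge these areas.

Run:
```python
import cv2,numpy as np
t=cv2.imread("pics/top.png"); s=cv2.imread("pics/scene.png")
def c(im,x,y,w,h,k): return cv2.resize(im[y:y+h,x:x+w],None,fx=k,fy=k,interpolation=cv2.INTER_CUBIC)
o=np.zeros((600,800,3),np.uint8)
o[:300,:400]=c(t,220,170,80,60,5)   # bolt top
o[300:,:400]=c(t,350,170,80,60,5)    # stand top
o[:300,400:]=c(s,210,245,80,60,5)  # bolt scene
o[300:,400:600]=c(s,300,105,40,60,5) # hook scene
o[300:,600:]=c(s,295,175,66,100,3)[:300,:198].repeat(1,0) if 0 else cv2.resize(s[180:228,294:358],(200,150)).repeat(2,0)
cv2.imwrite("pics/c1.png",o)
```

```text
(no output)
```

View pics/c1.png

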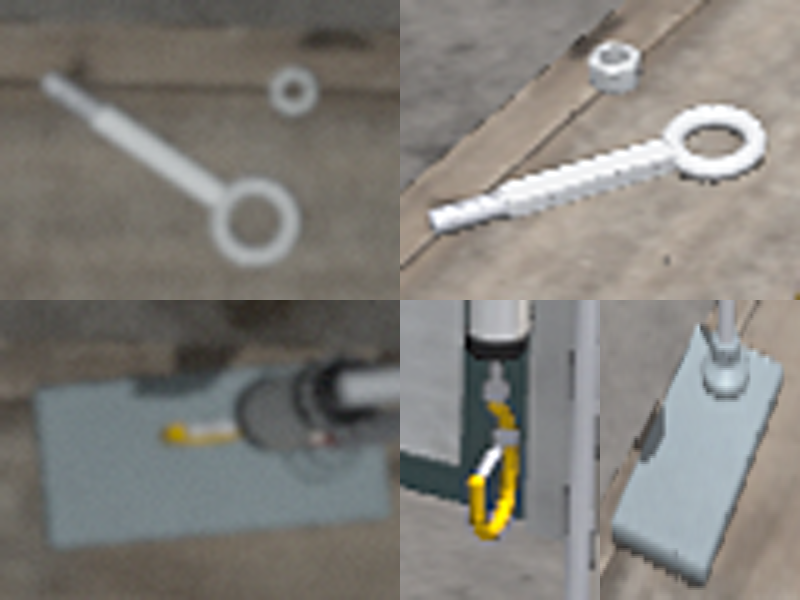

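The crops show:
- **Bolt, top view:** eye centre ≈ (270.6,214), tail ≈ (229,186).
- **Bolt, scene view:** eye ≈ (273,273), tail ≈ (216.5,289).
- **Base plate corners, top view:** ≈ (357,188), (360,219) and (427.5,213).
- **Nose tip:** ≈ (384,196.5) in the top view and (315,140.5) in the scene view.

```bash
cat > h.py <<'E'
import numpy as np,cv2
from scipy.optimize import least_squares
from scipy.spatial.transform import Rotation as R
from station import env,inverse_kinematics,status,get_image,get_calibration
def proj(c,P):
    return cv2.projectPoints(np.array(P,float).reshape(-1,3),c["rvec"],c["tvec"],c["camera_matrix"],None)[0].reshape(-1,2)
def tf(p,L):
    L=np.array(L,float); c,s=np.cos(p[2]),np.sin(p[2])
    return np.c_[p[0]+c*L[:,0]-s*L[:,1],p[1]+s*L[:,0]+c*L[:,1],L[:,2]]
def fit(obs,p0):  # obs: list (calib, local points, pixels)
    f=lambda p:np.concatenate([(proj(c,tf(p,L))-np.array(px)).ravel() for c,L,px in obs])
    r=least_squares(f,p0,loss="soft_l1"); return r.x,f(r.x).reshape(-1,2)
E
python3 - <<'E'
from h import *
T,S=get_calibration("top"),get_calibration("scene")
b,rb=fit([(T,[(.07,0,.008),(-.07,0,.008)],[(270.6,214),(228.8,185.6)]),(S,[(.07,0,.006),(-.07,0,.006)],[(272.8,273.2),(216.3,288.6)])],[.5,.05,-2])
m=[(-.033,.045,.015),(-.033,-.045,.015),(.157,-.045,.015)]
st,rs=fit([(T,m+[(-.021,0,.242)],[(356.8,188),(359.8,219.2),(427.4,212.8),(384,196.5)]),(S,[(-.021,0,.242),(0,0,.202)],[(315,140.4),(317.8,152.4)])],[.5,-.25,-1.57])
print(b,rb,"\n",st,rs)
np.savez("pose.npz",b=b,st=st)
E
```

```text
[ 0.44767539  0.1516648  -2.14838501] [[ 0.30128868  0.19022513]
 [ 0.43813891 -0.15272662]
 [-0.11003     0.08692884]
 [-0.22162777  0.72875627]] 
 [ 0.44855564 -0.17617135 -1.44117974] [[-1.29915942 -0.53352242]
 [-0.64936949  0.80997246]
 [ 0.48543664  0.09333486]
 [ 0.4745227  -0.05938697]
 [-0.09513932 -0.11261089]
 [ 0.120279   -1.06358741]]
```

```bash
cat >> h.py <<'E'
import os
if os.path.exists("pose.npz"):
    _d=np.load("pose.npz"); B,ST=_d["b"],_d["st"]
GX=.020  # grip place on the bolt (bolt x of the TCP foot)
def rot(yaw,phi,tilt,s):
    """tool orientation for a bolt with heading yaw, pitched up by phi (0 level, pi/2 hanging)"""
    a=phi+tilt
    h=np.array([np.cos(yaw),np.sin(yaw),0]); zt=h*np.sin(a)-np.array([0,0,np.cos(a)])
    yt=s*np.array([-h[1],h[0],0]); return R.from_matrix(np.c_[np.cross(yt,zt),yt,zt]).as_quat()
def tcp_from_bolt(e,yaw,phi,gz,gx=GX):
    """TCP for eye-end position e (world); TCP at bolt (gx,0,gz)"""
    h=np.array([np.cos(yaw),np.sin(yaw),0]);k=np.array([0,0,1.])
    bx=h*np.cos(phi)+k*np.sin(phi); bz=-h*np.sin(phi)+k*np.cos(phi)
    return np.array(e)+bx*(gx-.09)+bz*(gz-.006)
def seat(dx=0,dz=0): return np.array([*tf(ST,[(dx,0,0)])[0][:2],.211+dz])
E
python3 - <<'E'
from h import *
from station import inverse_kinematics as ik
for s in(1,-1):
  for t in(0,.15,.3):
    e0=tf(B,[(.09,0,.006)])[0]
    out=[]
    for e,yaw,ph in [(e0,B[2],0),(e0+[0,0,.12],B[2],0),(seat(-.007,.10),ST[2],0),(seat(-.003,-.045),ST[2],0)]+[(seat(0,-.012),ST[2],p) for p in(.3,.6,.9,1.1,1.25,1.4,1.57)]:
        j=ik(tcp_from_bolt(e,yaw,ph,.016+.003*(t>0)+.008*(t>.2)),rot(yaw,ph,t,s)); out.append(None if j is None else np.round(j,1).tolist())
    print(s,t,*out,sep="\n  ")
E
```

```text
1
  0
  [-0.2, 0.6, -0.2, 2.2, 0.5, 0.3, -1.5]
  [-0.0, 0.4, -0.5, 2.1, 0.3, 0.7, -1.4]
  [0.5, 0.2, -0.5, 1.9, 0.1, 1.1, 0.1]
  [0.4, 0.4, -0.4, 2.1, 0.2, 0.7, 0.0]
  [0.1, 0.3, -0.2, 2.2, 0.6, 0.8, -0.4]
  [-0.2, 0.4, -0.1, 2.2, 0.9, 0.8, -0.9]
  [-0.7, 0.7, 0.4, 2.3, 1.0, 0.8, -1.2]
  [-0.8, 0.8, 0.5, 2.3, 1.1, 0.8, -1.4]
  [-0.7, 0.9, 0.3, 2.3, 1.2, 1.0, -1.5]
  [-0.6, 1.0, 0.1, 2.3, 1.2, 1.3, -1.7]
  [-0.7, 1.2, 0.2, 2.3, 1.2, 1.3, -1.7]
1
  0.15
  [-0.3, 0.7, -0.2, 2.1, 0.4, 0.5, -1.5]
  [-0.1, 0.5, -0.5, 2.0, 0.4, 0.9, -1.4]
  [0.4, 0.2, -0.4, 1.9, 0.2, 1.1, -0.0]
  [0.3, 0.3, -0.3, 2.1, 0.4, 0.7, -0.2]
  [-0.1, 0.3, -0.2, 2.2, 0.7, 0.8, -0.7]
  [-0.5, 0.5, 0.1, 2.3, 1.0, 0.9, -1.1]
  [-0.8, 0.8, 0.4, 2.3, 1.0, 0.9, -1.3]
  [-0.8, 0.9, 0.3, 2.3, 1.1, 1.0, -1.5]
  [-0.6, 1.0, 0.0, 2.3, 1.2, 1.3, -1.7]
  [-0.6, 1.1, 0.1, 2.2, 1.2, 1.4, -1.7]
  [-0.8, 1.3, 0.3, 2.2, 1.1, 1.3, -1.7]
1
  0.3
  [-0.4, 0.7, -0.2, 2.0, 0.4, 0.8, -1.5]
  [-0.2, 0.5, -0.4, 1.9, 0.4, 1.0, -1.4]
  [0.2, 0.1, -0.4, 1.9, 0.4, 1.1, -0.2]
  [0.1, 0.3, -0.2, 2.2, 0.6, 0.8, -0.4]
  [-0.2, 0.4, -0.2, 2.2, 0.8, 0
[... 899 characters left out ...]
, 1.3, 2.1]
  [-1.1, 1.1, 1.5, 2.3, -0.8, 0.6, -2.2]
  [0.2, 0.9, -1.1, 2.3, 1.2, 1.9, 1.5]
  [-0.0, 1.0, -0.9, 2.3, 1.2, 1.9, 1.3]
  [-0.1, 1.1, -0.6, 2.3, 1.2, 1.9, 1.3]
  [-0.3, 1.1, -0.4, 2.2, 1.2, 1.8, 1.2]
  [-0.4, 1.3, -0.2, 2.2, 1.2, 1.8, 1.2]
-1
  0.3
  [0.1, 0.9, -1.1, 2.0, 0.9, 1.2, 1.1]
  [0.2, 0.8, -1.3, 1.9, 0.8, 1.4, 1.2]
  [-1.1, 0.4, 1.4, 2.0, -0.1, 1.0, -2.7]
  [-0.9, 0.7, 1.4, 2.2, -0.7, 0.7, -2.2]
  [0.5, 0.6, -1.3, 2.2, 1.0, 1.5, 1.9]
  [-1.2, 1.2, 1.5, 2.3, -0.8, 0.5, -2.3]
  [-0.0, 1.0, -0.9, 2.3, 1.1, 1.9, 1.4]
  [-0.2, 1.1, -0.6, 2.2, 1.1, 1.9, 1.3]
  [-0.3, 1.1, -0.4, 2.2, 1.1, 1.8, 1.3]
  [-0.3, 1.3, -0.4, 2.2, 1.1, 2.0, 1.2]
  [-0.4, 1.4, -0.2, 2.1, 1.1, 1.9, 1.2]
```

```bash
cat >> h.py <<'E'
TILT,GZ,SG=.15,.0175,1
def st(msg=""):
    o=status.observe(); print(msg,"t%.2f"%o["time_s"],"tcp",np.round(o["tool_pos"],4),"F",np.round(o["force"],2),"M",np.round(o["ft_torque"],2),"g %.3f %.1f"%(o["grip_width"],o["grasp_force"])); return o
E
python3 - <<'E'
from h import *
q=status.observe()["eef_rot"]
e0=tf(B,[(.09,0,.006)])[0]; rb=rot(B[2],0,TILT,SG); g=tcp_from_bolt(e0,B[2],0,GZ)
env.move_linear([.23,-.50,.50],rate=.3); st()
env.move_to([*g[:2],.48],rb); st()
env.command_gripper(.6)
env.move_linear(g+[0,0,.12],rate=.3); st()
im=get_image("wrist"); c=get_calibration("wrist")
np.savez("w1.npz",**c); cv2.imwrite("pics/w1.png",im[:,:,::-1])
print(proj(c,tf(B,[(.07,0,.008),(-.07,0,.008),(.048,0,.012),(-.035,0,.012)])))
E
```

```text
t1.19 tcp [ 0.23   -0.4999  0.4986] F [-0.4  -0.54 -0.04] M [-0.03  0.02 -0.02] g 0.997 0.0
 t3.57 tcp [0.4372 0.134  0.4798] F [-0.1   0.44 -0.52] M [ 0.11 -0.12 -0.01] g 1.000 0.0
 t5.29 tcp [0.4373 0.1354 0.1385] F [-0.37  0.1   0.17] M [ 0.15 -0.09  0.03] g 0.604 0.0
[[278.99251173 231.55396881]
 [278.85896093  33.62773159]
 [278.98659052 209.10418177]
 [278.91069215  94.3975079 ]]
```

View pics/w1.png

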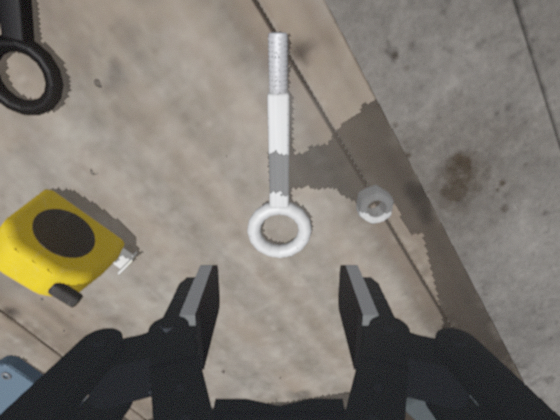

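The wrist view puts the eye centre at (279.5,229.5) and the tail at (279,33). That is within 2 px of the prediction, and the fingers and nut are clear. Grasping.

Run:
```python
from h import *
e0=tf(B,[(.09,0,.006)])[0]; g=tcp_from_bolt(e0,B[2],0,GZ)
env.move_linear(g,rate=.1); st("down")
env.command_gripper(0,grip_force=120); st("grip")
env.move_linear(g+[0,0,.25],rate=.2); st("lift")
q=rot(ST[2],0,TILT,SG)
env.move_to(tcp_from_bolt(seat(-.10,.08),ST[2],0,GZ),q); env.wait(.5); o=st("pre")
im=get_image("wrist"); c=get_calibration("wrist"); np.savez("w2.npz",**c); cv2.imwrite("pics/w2.png",im[:,:,::-1])
im=get_image("scene"); cv2.imwrite("pics/s2.png",im[:,:,::-1])
S=get_calibration("scene")
print(proj(c,tf(ST,[(-.021,0,.242),(-.033,.045,.015),(-.033,-.045,.015)])),proj(c,[seat(-.10,.08)]))
x=cv2.imread("pics/s2.png"); o=np.hstack([cv2.resize(x[90:170,250:350],(500,400),interpolation=2),cv2.resize(cv2.imread("pics/w2.png"),(300,225)).__getitem__(slice(0,225)) if 0 else np.zeros((400,0,3),np.uint8)])
cv2.imwrite("pics/s2c.png",o)
print(proj(S,[seat(-.10,.08),*tf(ST,[(-.021,0,.242),(0,0,.202)])]))
```

```text
down t6.69 tcp [0.437  0.1351 0.0179] F [-0.02 -0.71  1.08] M [ 0.13 -0.02 -0.04] g 0.600 0.0
grip t7.14 tcp [0.437  0.1349 0.0182] F [-0.45 -0.31  9.91] M [-0.29  0.26  0.06] g 0.116 118.1
lift t8.54 tcp [0.4363 0.1345 0.2666] F [-0.99 -0.91 -2.72] M [ 0.23 -0.18  0.01] g 0.112 117.9
pre t9.93 tcp [ 0.4266 -0.0074  0.3025] F [-0.12 -0.1  -1.48] M [0.29 0.04 0.01] g 0.115 117.9
[[279.4525223  397.01827868]
 [314.9217337  223.80285928]
 [243.38844254 223.83147692]] [[279.66992868 386.42646366]]
[[301.73823654 134.48502549]
 [314.90486068 140.28738911]
 [317.920279   151.33641259]]
```

View pics/w2.png

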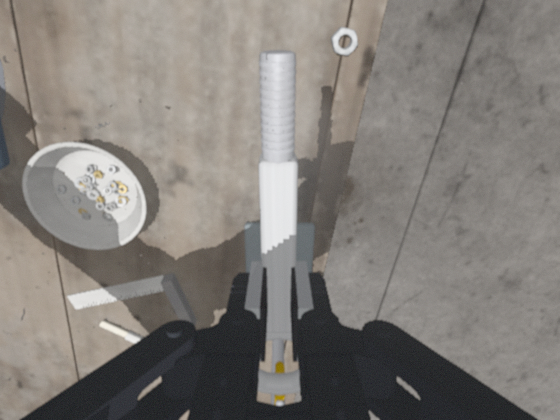

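View pics/s2c.png

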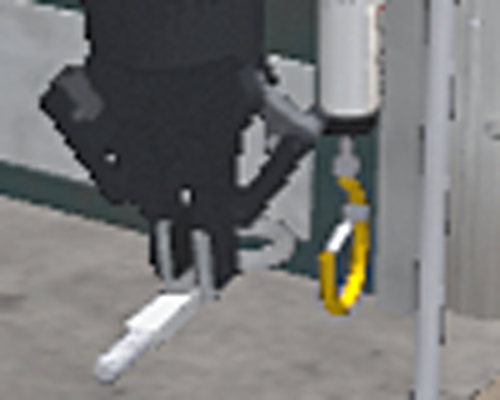

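The wrist view shows the bolt straight in the fingers and the base corners at (314,223) and (245,223). The nose and gate lie directly below the eye's line at x≈280, as predicted. In the scene view the nose is at (315,141) and the hook bottom at (318.4,152.4), also as predicted. Next I'll check the bolt's pitch in the grip.

Run:
```python
from h import *
S=get_calibration("scene"); x=cv2.imread("pics/s2.png"); x=cv2.resize(x[90:180,255:335],(800,900),interpolation=2)
tcp=status.observe()["tool_pos"]; h=np.array([np.cos(ST[2]),np.sin(ST[2]),0]);k=np.array([0,0,1.]);l=np.cross(k,h)
for phi,col in((0,(0,0,255)),(-.1,(0,255,0))):
    bx=h*np.cos(phi)+k*np.sin(phi); bz=-h*np.sin(phi)+k*np.cos(phi); f=lambda a,b,c:tcp+bx*(a-GX)+l*b+bz*(c-GZ)
    P=[f(.07+.025*np.cos(t),.025*np.sin(t),.006) for t in np.linspace(0,6.28,40)]+[f(a,0,.006) for a in(-.07,-.035,0)]
    p=proj(S,P)
    for u,v in p: cv2.circle(x,(int((u+.5-255)*10),int((v+.5-90)*10)),3,col,-1)
cv2.imwrite("pics/ov.png",x[180:780])
```

```text
(no output)
```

View pics/ov.png

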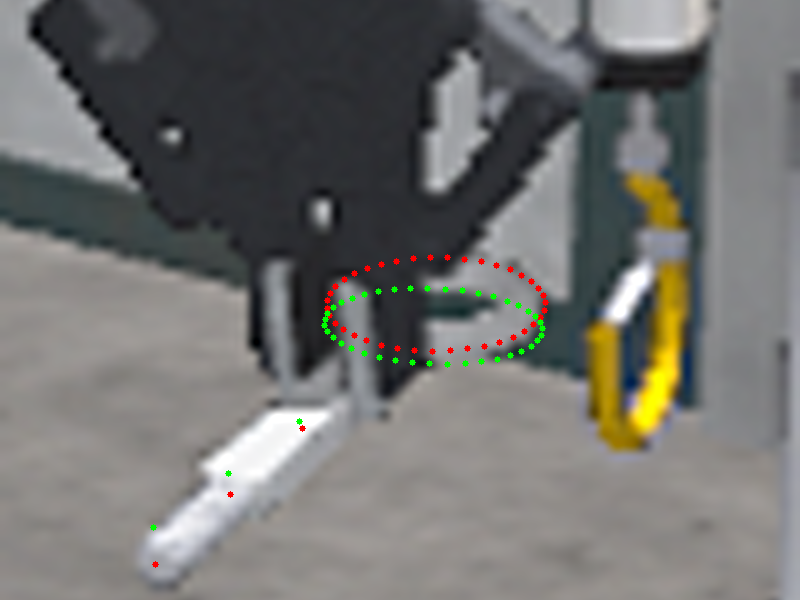

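The overlay for a level bolt (red) matches the tail at (160,560) and the ring's end at (545,310), so the bolt is level and hasn't slipped. Next I'll enter between the nose and the hook's bend and push down by feel.

```bash
cat >> h.py <<'E'
def eye(dx,dz,rate=.03,phi=0,**k):
    env.move_linear(tcp_from_bolt(seat(dx,dz),ST[2],phi,GZ),rot=rot(ST[2],phi,TILT,SG),rate=rate)
def F(n=6):
    a=[]
    for _ in range(n): env.wait(.03); a.append(status.observe()["force"])
    return np.mean(a,0)
def sv(o): # dx,dz of eye end from the tool pose, no slip
    p=o["tool_pos"]-tcp_from_bolt(seat(),ST[2],0,GZ); return p@[np.cos(ST[2]),np.sin(ST[2]),0],p[2]
E
python3 - <<'E'
from h import *
eye(-.10,.047,.1); eye(-.04,.047,.1); F0=F(12); np.save("F0.npy",F0); print(F0)
eye(-.008,.047,.04); print(F()-F0)
z=.044
while z>.0-.012:
    eye(-.008,z,.03); f=F(4)-F0; o=status.observe(); a=sv(o)
    print("%.3f"%z,np.round(a,4),np.round(f,2),"M",np.round(o["ft_torque"],2),"t%.1f"%o["time_s"])
    if f[2]>7.5 or abs(f[0])+abs(f[1])>5: break
    z-=.004
E
```

```text
[ 0.00343655 -0.09080896 -2.42686234]
[-0.00055329 -0.28667897  0.0627791 ]
0.044 [-0.0081  0.044 ] [0.33 0.09 0.01] M [0.29 0.03 0.05] t13.2
0.040 [-0.0081  0.04  ] [ 0.14 -0.25  0.17] M [0.21 0.03 0.06] t13.6
0.036 [-0.008  0.036] [-0.23 -0.3   0.46] M [0.27 0.02 0.02] t14.0
0.032 [-0.008  0.032] [-0.38  0.33  1.2 ] M [ 0.18  0.02 -0.  ] t14.4
0.028 [-0.008  0.028] [-0.55  0.35  1.55] M [0.18 0.03 0.07] t14.9
0.024 [-0.008  0.024] [-0.11  0.81  2.55] M [ 0.11 -0.02  0.07] t15.3
0.020 [-0.008  0.02 ] [-0.38  0.88  3.26] M [ 0.08  0.01 -0.06] t15.7
0.016 [-0.0081  0.016 ] [0.16 1.11 4.04] M [ 0.1   0.01 -0.04] t16.1
0.012 [-0.0081  0.012 ] [-0.56  1.01  5.3 ] M [ 0.1   0.   -0.02] t16.5
0.008 [-0.0079  0.008 ] [-0.63  0.92  5.56] M [-0.22 -0.01 -0.03] t16.9
0.004 [-0.008   0.0041] [-0.19  0.68  6.29] M [-0.32  0.04  0.04] t17.4
-0.000 [-0.0081  0.0001] [-0.5   0.75  6.19] M [-0.12  0.03  0.02] t17.8
-0.004 [-0.0081 -0.004 ] [-0.52  1.73  6.33] M [ 0.06  0.17 -0.06] t18.2
-0.008 [-0.008  -0.0079] [-0.28  1.89  5.99] M [ 0.1  -0.01 -0.02] t18.6
```

Run:
```python
from h import *
F0=np.load("F0.npy"); z=-.011
while z>-.047:
    x=-.008+.005*np.clip((-.020-z)/.015,0,1)
    eye(x,z,.03); f=F(4)-F0; o=status.observe(); a=sv(o)
    print("%.3f"%z,np.round(a,4),np.round(f,2),"rel %.4f"%(a[1]+.005*f[2]),"M",np.round(o["ft_torque"],2),"t%.1f"%o["time_s"])
    if f[2]>8.6 or np.hypot(*f[:2])>6: break
    z-=.003
im=get_image("scene"); cv2.imwrite("pics/s3.png",im[:,:,::-1]); cv2.imwrite("pics/s3c.png",cv2.resize(im[110:170,275:355,::-1],(800,600),interpolation=2))
```

```text
-0.011 [-0.008  -0.0109] [0.56 0.89 5.89] rel 0.0185 M [-0.07 -0.22  0.09] t19.0
-0.014 [-0.0078 -0.0139] [ 1.34 -0.57  6.51] rel 0.0186 M [-0.42 -0.23  0.1 ] t19.4
-0.017 [-0.0077 -0.017 ] [-0.03 -1.34  6.73] rel 0.0167 M [-0.79 -0.01 -0.06] t19.8
-0.020 [-0.0078 -0.0199] [ 0.74 -3.07  6.8 ] rel 0.0141 M [-1.02 -0.28  0.09] t20.1
-0.023 [-0.0059 -0.0231] [ 2.48 -6.84  5.25] rel 0.0032 M [-1.79 -0.48  0.09] t20.5
```

View pics/s3c.png

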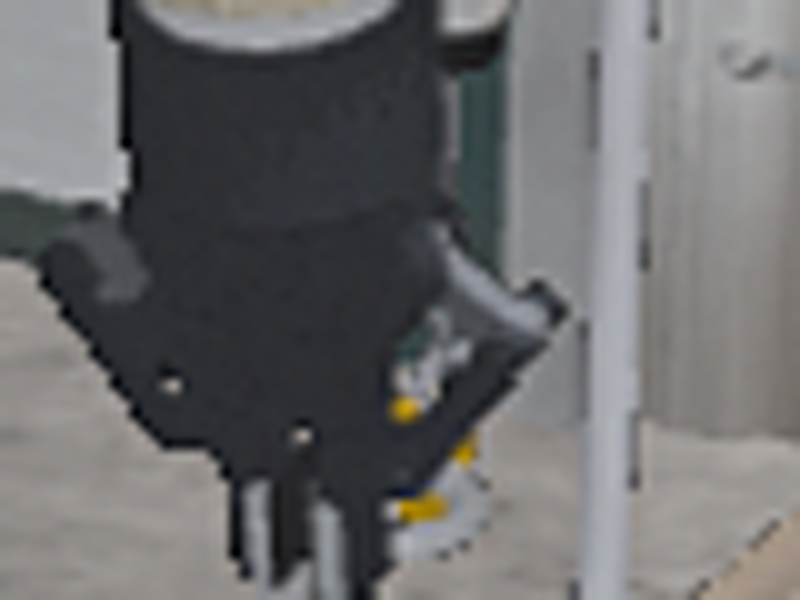

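The view is mostly blocked by the gripper, but the yellow hook at (425,505) shows through the eye. The reaction (7.1 N towards +x, 5.3 N up) fits the bar riding on the left slope of the U, so the true x is about 2 mm further to -x than assumed. I'll shift to +x and go on down.

Run:
```python
from h import *
F0=np.load("F0.npy")
def step(x,z):
    eye(x,z,.03); f=F(4)-F0; o=status.observe(); a=sv(o); c,s=np.cos(ST[2]),np.sin(ST[2])
    print(np.round(a,4),"Fx %.2f Fy %.2f Fz %.2f"%(f[0]*c+f[1]*s,-f[0]*s+f[1]*c,f[2]),"rel %.4f"%(a[1]+.005*f[2]),"t%.1f"%o["time_s"]); return f
for x in(-.0045,-.003,-.0015,0): 
    f=step(x,-.023)
    if np.hypot(*f[:2])<1.5: break
for z in(-.025,-.027,-.029,-.031,-.033,-.035):
    f=step(x,z)
    if f[2]>8 or np.hypot(*f[:2])>5: break
```

```text
[-0.0038 -0.0231] Fx 5.92 Fy 1.03 Fz 4.75 rel 0.0007 t21.0
[-0.003 -0.023] Fx 3.45 Fy 0.11 Fz 4.71 rel 0.0005 t21.4
[-0.0016 -0.023 ] Fx 1.84 Fy 0.08 Fz 4.68 rel 0.0004 t21.7
[-0.0001 -0.023 ] Fx 0.01 Fy 0.79 Fz 4.00 rel -0.0030 t22.1
[-0.0001 -0.025 ] Fx -0.56 Fy 0.36 Fz 4.88 rel -0.0006 t22.5
[-0.    -0.027] Fx -0.68 Fy 0.66 Fz 4.87 rel -0.0026 t22.9
[ 0.    -0.029] Fx -0.47 Fy 0.62 Fz 5.78 rel -0.0001 t23.3
[ 0.    -0.031] Fx -0.66 Fy 0.92 Fz 5.96 rel -0.0012 t23.7
[-0.    -0.033] Fx -0.28 Fy 0.71 Fz 6.48 rel -0.0006 t24.0
[-0.     -0.0349] Fx -0.85 Fy 0.73 Fz 6.79 rel -0.0010 t24.4
```

Run:
```python
from h import *
F0=np.load("F0.npy")
for z in(-.028,-.021,-.015): eye(.001,z,.03); print(z,np.round(F(4)-F0,2))
st()
im=get_image("scene"); cv2.imwrite("pics/s4.png",im[:,:,::-1]);im2=get_image("wrist")
a=cv2.resize(im[100:175,285:335,::-1],(400,600),interpolation=2); b=cv2.resize(im2[300:420,240:320,::-1],(400,600),interpolation=2)
cv2.imwrite("pics/c4.png",np.hstack([a,b]))
```

```text
-0.028 [0.16 1.87 5.52]
-0.021 [-0.06  1.04  4.19]
-0.015 [-0.    0.24  2.8 ]
 t25.94 tcp [ 0.4396 -0.1078  0.2075] F [-0.31 -0.01  0.65] M [-0.11  0.07 -0.05] g 0.115 118.2
```

View pics/c4.png

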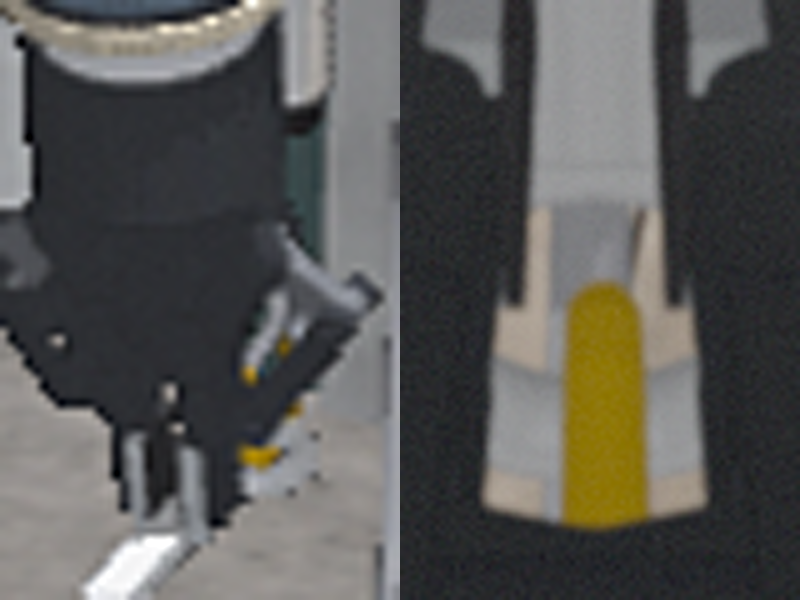

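On the left, the gate's white bar runs straight up from the nose tip at (250,375) to the back, so it is shut. On the right, the yellow nose stands up through the eye in front of the ring's end bar. Next I'll swing the shank down about the eye end.

Run:
```python
from h import *
for p in np.arange(.1,1.46,.09):
    try: eye(.001,-.014,.05,phi=p)
    except env.IKError as e: print("IK",p,e); break
    o=status.observe(); print("%.2f"%p,np.round(o["force"],1),"t%.1f"%o["time_s"])
    if np.linalg.norm(o["force"])>8: break
print(np.round(o["joints"],2))
```

```text
0.10 [-0.2  1.   0.1] t26.3
0.19 [-0.8  0.9  1.1] t26.6
0.28 [0.1 0.3 0.9] t26.9
0.37 [-0.9 -0.  -0. ] t27.1
0.46 [-0.2 -0.4 -0.3] t27.4
0.55 [ 0.4 -1.1 -0.6] t27.7
0.64 [-1.  -0.9 -0.1] t28.0
0.73 [ 1.3 -1.3  0.4] t28.2
0.82 [ 0.8 -1.5  0.6] t28.5
0.91 [ 0.7 -1.8  0.2] t28.8
1.00 [-0.  -1.7  1. ] t29.1
1.09 [ 0.6 -1.5  0.6] t29.3
1.18 [ 0.6 -1.1 -0.4] t29.6
1.27 [-0.6  0.2 -0.4] t29.9
1.36 [1.  0.2 1. ] t30.2
1.45 [ 0.9 -0.1  0.4] t30.4
[-0.25  1.19 -0.42  2.22  1.18  1.89 -1.93]
```

Run:
```python
from h import *
try: eye(.001,-.013,.05,phi=1.55)
except env.IKError as e: print("IK",e)
st(); env.command_gripper(.3,grip_force=20); env.wait(1.0); o=st("open")
env.command_gripper(.7)
zt=R.from_quat(o["eef_rot"]).as_matrix()[:,2]
for d in(.15,.10,.06):
    try: env.move_linear(o["tool_pos"]-zt*d,rate=.06); print("back",d); break
    except env.IKError as e: print("IK",d)
env.wait(5); st()
im=get_image("scene"); cv2.imwrite("pics/c5.png",cv2.resize(im[100:220,250:390,::-1],(700,600),interpolation=2))
```

```text
t30.73 tcp [ 0.4468 -0.1642  0.1281] F [-0.65 -1.49  0.82] M [0.94 0.13 0.01] g 0.114 118.3
open t32.03 tcp [ 0.447  -0.1643  0.1283] F [-0.3   0.56  0.36] M [1.03 0.16 0.01] g 0.297 0.0
back 0.15
 t40.11 tcp [ 0.4278 -0.0168  0.1089] F [0.35 0.65 0.02] M [ 1.06  0.1  -0.06] g 0.701 0.0
```

View pics/c5.png

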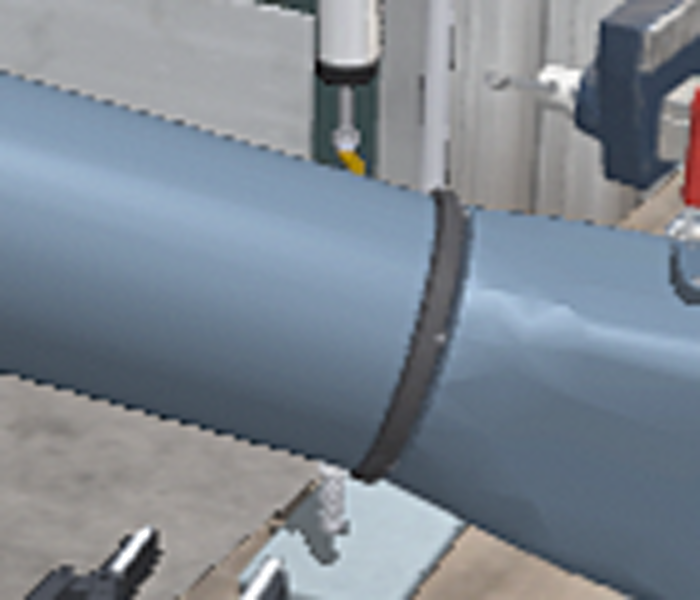

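The arm blocks part of the view. The thread end hangs below it at (330,500), and more of the rod shows below the tube, so the bolt is hanging free. I'll check that it is still by differencing frames, then hand in.

Run:
```python
from h import *
g=lambda:(get_image("scene")[185:212,305:325].astype(float),get_image("wrist").astype(float))
def chk():
    A=[]
    for _ in range(5): A.append(g()); env.wait(.1)
    print([[round(np.abs(a[k]-A[0][k]).mean(),2) for a in A[1:]] for k in(0,1)])
chk(); env.wait(12); chk(); st(); print(env.finish_job())
```

```text
[[np.float64(0.7), np.float64(0.72), np.float64(0.73), np.float64(0.7)], [np.float64(2.06), np.float64(2.06), np.float64(2.06), np.float64(2.06)]]
[[np.float64(0.67), np.float64(0.68), np.float64(0.66), np.float64(0.68)], [np.float64(2.06), np.float64(2.06), np.float64(2.06), np.float64(2.06)]]
 t54.16 tcp [ 0.4278 -0.0168  0.1089] F [0.17 1.16 0.23] M [1.04 0.11 0.02] g 0.701 0.0
the job is handed in; nothing more can be done
None
```

I handed the job in at about 54 s with the bright eye bolt hanging from the hook and the gripper withdrawn; the gate looked shut in the last clear picture, before the bolt was swung down, frame differences showed no motion, and no verdict came back.

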